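Set up the bag sealer for thicker bags

ROBOT

A 6-joint arm with a two-finger parallel gripper is mounted at the origin on the work surface. World frame = base frame: x ahead of the robot, y to its left, z up, the work surface at z = 0. Lengths are in m, angles in rad, forces in N, time in s.
With the tool pointing down it reaches from about 0.3 to 0.775 m from the base axis. Payload 14.6 kg.
Tool frame: the origin (TCP) lies on the mounting face of the last link; the fingertips stand 199 mm ahead of it and the grasp point (between the pads) lies ctrl.pinch_z ahead of it (ctrl.pinch_z is the distance from the TCP to the grasp point, in m); z points along the fingers, y is the direction in which the jaws open and shut (so a half turn about z gives the same grasp; the last joint's range is limited). The gripper opens to 94 mm and grips with 3 to 60 N. Pads are 16 mm wide; open, the fingers measure 119 mm over their backs; the gripper's body (75 mm by 177 mm) begins 78 mm behind the grasp point.
Start: joints at [1.114, 0.3, 1.521, -0, 1.321, -0.067], TCP at [0.209, 0.509, 0.405] pointing down, gripper open.
Joint ranges: [-3.03, 3.03], [-0.79, 2.21], [0.23, 2.52], [-1.04, 4.18], [0, 3.07], [-2.55, 2.55]. Speed limits (rad/s): [2.22, 2.22, 2.57, 3.14, 3.14, 3.14].

INTERFACE

Orientations are given as a 3x3 rotation matrix whose columns are the frame's x, y, z axes.
In Python, from rig import ctrl gives the robot as it stands. Calls block until the motion is done:
- ctrl.movep(position, orientation): joint-space move of the TCP to a pose.
- ctrl.move_l(position, speed=0.15, rot=None): straight line of the TCP; rot=None keeps the orientation; speed is the mean speed in m/s.
- ctrl.movej(angles): joint-space move.
- ctrl.open_gripper() and ctrl.grab(grasp_force=None): open the fingers fully, or close them until they stop; grasp_force is the grip in N (None keeps the last).
- ctrl.hold(seconds).
- ctrl.solve_ik(position, orientation): joint angles nearest the present ones, or None.
- ctrl.camera(name): name is "scene" or "top" or "wrist"; returns the picture (400x640x3 uint8, red, green, blue); there is no depth.
- ctrl.camera_params(name): a dict with "fx", "fy", "cx", "cy" (pixels), "k1" (the pictures are not rectified: a ray, as slopes to the right and down, at radius r is drawn at 1 + k1 r^2 times it, then the intrinsics apply), "extrinsics" (4x4, takes a point from world to camera coordinates). Camera axes: x right, y up, looking along -z (the intrinsics and any distortion apply to the point x, -y, -z); pixel columns grow to the right and rows downward; lengths in m; the calibration is good to about 2 mm. A picture is of the moment at which its call begins: read the wrist's pose just before it. camera_params takes no time and is no camera call; for the wrist camera it gives the pose at the moment of the call.
A pose or a line that the arm cannot do raises ctrl.IKError and nothing moves.
- ctrl.job_done(): hands the job in, once; it reports no verdict.
Trained networks look in the newest picture that a camera, given by its name, has taken for a name from the list of things; names that differ only in an ending like _2 or _b are one class to them, and where a whole thing is asked for, a point or a joint stands for the part that bears it (a point fixed in the world has none). Each returns a list of dicts, best first, with "p" (0 to 1); they miss things now and then, are a little off and sometimes report something else, mostly with a low value. They report only what shows in the picture. A call takes as long as a camera call.
- ctrl.find_in(camera, thing): "xy" ([column, row] in pixels, amid what is visible of it).
- ctrl.landmark_of(camera, thing): "xy" ([column, row] in pixels: a listed point, or the origin of a listed thing).
Readings, each from a call of its own:
- ctrl.get_time_s(): time.
- ctrl.get_qpos(): joint angles.
- ctrl.get_joint_velocities(): joint speeds.
- ctrl.get_effort(): joint torques, N m.
- ctrl.get_tcp_pos(): TCP position.
- ctrl.get_ee_rot(): TCP orientation.
- ctrl.get_force(): force on the tool from outside, world axes, zero at the start.
- ctrl.get_torque(): the same for the moment, N m.
- ctrl.get_width(): finger opening in m.
Only numpy, scipy, OpenCV 4.12 (cv2) and the standard library are available. Lean on these libraries where they do the work, as an engineer would, in place of code of your own. Each camera call takes 0.05 s, during which the arm holds its last target. There are 200 camera calls.

TASK

The next bags are thicker: on the bag sealer, turn the knurled heat-time dial clockwise with a fingertip until its white line clicks in at the fourth of the six marks, counted clockwise, and switch the sealer on by pressing down the raised end of the rocker switch. Stroke the dial round rather than taking it between the fingers, do not press the sealing arm down, leave the bottle, the jar and the tape roll alone, and end clear of the machine.

Things in the scene. Friction and masses are not known exactly. Their poses are not given: they have to be found in the camera images.
- dial (a joint): Heat-time dial, rad, grows clockwise seen from outside the panel. Click positions 0.524 rad apart: marks 1 to 6 = 0, 0.524, 1.047, 1.571, 2.094, 2.618, with stops just beyond the ends. It starts in click 2 or 3. A sprung ball pulls it to the nearest click and it rests there; about 0.055 N m gets it out of one: 2.2 N along the knurled rim, so a fingertip pressed on the rim with 5 N and moved along it turns it without slipping.
- dial_top (a point): Fixed point on the dial's axis, at its flat top (does not turn). The dial is a knurled cylinder 50 mm across, its top 19 mm above the panel's face, a white index line on it. z out of the panel along the axis (the panel leans 15 degrees to the front), x up the slope, y to the sealer's left. The line points 75 degrees left of x at dial 0 and 15 degrees right of x at mark 4. White marks, 32 to 47 mm off axis.
- rocker (a joint): Rocker of the power switch, rad: 0 = off, its upper end (up the slope) raised; 0.4 = on, upper end down. It snaps over past 0.2 and stays; about 4 N at its end is enough. It starts off.
- rocker_end (a point): Fixed point where the top of the rocker's raised upper end is when off, 12 mm off the panel's face; axes as at dial_top. The rocker is 30 mm along x, 22 mm along y; its middle lies 12.5 mm down the slope (-x), its upper rim 1 mm up the slope. Pressing moves this end 6 mm along -z. A bezel 3 mm high runs round it, to 7.5 mm up the slope from here.
- sealing_arm (a joint): Sealing arm, a grey bar across the machine hinged at the back, rad: 0 = up, sprung; grows as it is pressed down, 0.40 = jaws shut. Its black handle, the part nearest to the dial, hangs about 100 mm behind the dial's axis and 78 mm above the dial's top.
- sealer: Bag sealer fixed to the counter, 360 mm wide (y), from 168 mm in front of the origin (-x, its front) to 120 mm behind. Origin at counter level. Rear housing 90 mm high, raised arm up to 180 mm; the sloping panel's face is 51 mm high at its front edge and 85 mm at its back edge.
- sauce_bottle: Bystander: bottle, 58 mm across, 165 mm tall, loose; origin at the centre of its underside.
- paste_jar: Bystander: squat jar with lid, 72 mm across, 85 mm tall, loose; origin at the centre of its underside.
- tape_roll: Bystander: roll of brown tape lying flat, 92 mm across, 45 mm high, loose; origin at the centre of its underside.

How it is judged:
By the outcome, as a careful person would: the job done as asked, in the order asked, and still so for the second after the job is handed in, with the robot touching nothing.
It also fails if it takes over 48 s, if anything falls off the work surface, if the arm or the gripper's body presses on something with over 40 N, if the wrist force passes 120 N, or if a joint passes its speed limit or range.

## Working session

There is one attempt and no reset: what is moved stays moved. The work goes in short steps, each a Python script; the robot and the scene stay as the last script left them, time stands still between calls to the robot, and variables do not carry over. Pictures are saved under pics/ and viewed, about 8 in all and at most 12, crops included, and the job is handed in when it is done.

```bash
ls; mkdir -p pics; python3 - <<'E'
from rig import ctrl
import cv2,numpy as np
print(ctrl.pinch_z, ctrl.get_time_s(), ctrl.get_width())
for c in ["scene","top","wrist"]:
    im=ctrl.camera(c); cv2.imwrite(f"pics/{c}0.png",im[...,::-1])
    p=ctrl.camera_params(c); print(c,{k:np.round(v,4).tolist() for k,v in p.items()})
    for t in ["dial_top","rocker_end","sealer","sauce_bottle","paste_jar","tape_roll"]:
        print(t,[(np.round(d["xy"],1).tolist(),round(d["p"],2)) for d in ctrl.landmark_of(c,t)[:2]])
a=cv2.imread("pics/scene0.png");b=cv2.imread("pics/top0.png")
cv2.imwrite("pics/both0.png",cv2.resize(np.vstack([a,b]),(480,600)))
E
```

```text
pics
0.1804 0.0 0.09471989745244075
scene {'fx': 374.2357, 'fy': 374.2357, 'cx': 322.0352, 'cy': 201.138, 'k1': -0.0263, 'extrinsics': [[-0.2012, 0.9795, -0.0136, 0.0815], [-0.8383, -0.165, 0.5196, 0.4753], [0.5067, 0.1159, 0.8543, -1.4737], [0.0, 0.0, 0.0, 1.0]]}
dial_top [([320.2, 187.5], 0.92), ([361.5, 200.0], 0.24)]
rocker_end [([358.9, 200.9], 0.74)]
sealer [([337.1, 240.0], 0.89)]
sauce_bottle [([438.1, 249.2], 0.6)]
paste_jar [([246.9, 213.8], 0.97), ([336.6, 239.6], 0.67)]
tape_roll [([328.4, 173.1], 0.83)]
top {'fx': 503.8781, 'fy': 503.8781, 'cx': 331.8278, 'cy': 193.5452, 'k1': -0.1197, 'extrinsics': [[-0.0209, -0.9998, 0.002, 0.0339], [0.9984, -0.0207, 0.0534, -0.6014], [-0.0533, 0.0031, 0.9986, -1.1776], [0.0, 0.0, 0.0, 1.0]]}
dial_top [([329.8, 207.4], 0.95)]
rocker_end [([271.0, 202.2], 0.62)]
sealer [([296.6, 161.3], 0.63)]
sauce_bottle [([176.4, 176.4], 0.84)]
paste_jar [([420.5, 170.8], 0.65)]
tape_roll [([332.2, 259.6], 0.62), ([177.1, 178.6], 0.33)]
wrist {'fx': 317.7161, 'fy': 317.7161, 'cx': 318.4607, 'cy': 200.8751, 'k1': 0.0118, 'extrinsics': [[0.3795, 0.9252, -0.0001, -0.5514], [-0.8953, 0.3672, -0.2521, 0.027], [-0.2332, 0.0957, 0.9677, -0.3909], [0.0, 0.0, 0.0, 1.0]]}
dial_top []
rocker_end []
sealer []
sauce_bottle []
paste_jar []
tape_roll []
```

View pics/both0.png

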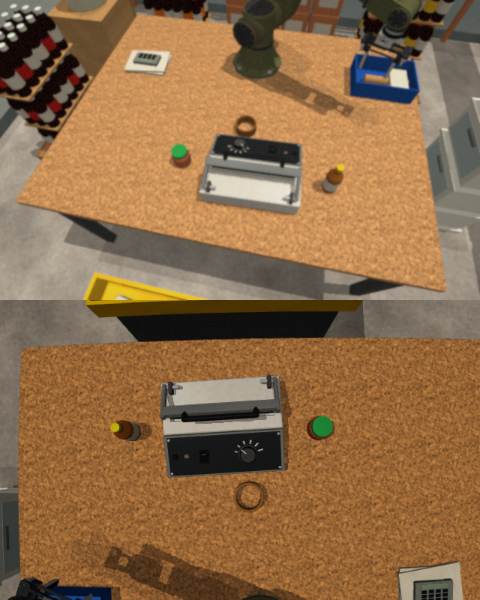

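```bash
cat > h.py <<'E'
import numpy as np, cv2
from scipy.optimize import least_squares
def ray(p,xy):
    d=np.array([(xy[0]-p["cx"])/p["fx"],(xy[1]-p["cy"])/p["fy"]]); u=d.copy()
    for _ in range(20): u=d/(1+p["k1"]*(u@u))
    E=np.array(p["extrinsics"]); R,t=E[:3,:3],E[:3,3]
    v=R.T@np.array([u[0],-u[1],-1]); return -R.T@t, v/np.linalg.norm(v)
def proj(p,X):
    E=np.array(p["extrinsics"]); c=E[:3,:3]@np.asarray(X)+E[:3,3]
    u=np.array([c[0],-c[1]])/-c[2]; u=u*(1+p["k1"]*(u@u))
    return np.array([p["fx"]*u[0]+p["cx"],p["fy"]*u[1]+p["cy"]])
def tri(obs):
    A=np.zeros((3,3));b=np.zeros(3)
    for p,xy in obs:
        o,v=ray(p,xy);M=np.eye(3)-np.outer(v,v);A+=M;b+=M@o
    X=np.linalg.solve(A,b); return X,[np.round(proj(p,X)-xy,1).tolist() for p,xy in obs]
def at_z(p,xy,z):
    o,v=ray(p,xy); return o+v*(z-o[2])/v[2]
E
python3 - <<'E'
from rig import ctrl
from h import *
s,t=ctrl.camera_params("scene"),ctrl.camera_params("top")
for n,a,b in [("dial",[320.2,187.5],[329.8,207.4]),("rock",[358.9,200.9],[271,202.2]),("sealer",[337.1,240],[296.6,161.3]),("bottle",[438.1,249.2],[176.4,176.4]),("jar",[246.9,213.8],[420.5,170.8]),("tape",[328.4,173.1],[332.2,259.6])]:
    print(n,tri([(s,a),(t,b)]))
E
```

```text
dial (array([0.56714505, 0.02777004, 0.08678987]), [[-0.4, 0.0], [-0.5, 0.1]])
rock (array([0.58316687, 0.15332925, 0.0768546 ]), [[1.9, -0.1], [2.4, -0.5]])
sealer (array([ 0.6830025 ,  0.10390235, -0.00338694]), [[0.3, -0.0], [0.4, -0.1]])
bottle (array([ 0.65307064,  0.40077113, -0.00722868]), [[-0.1, 0.0], [-0.1, 0.0]])
jar (array([ 0.6524205 , -0.19108891,  0.00141324]), [[-0.9, -0.0], [-1.1, 0.4]])
tape (array([ 0.44337841,  0.02650787, -0.01021961]), [[-0.9, 0.0], [-1.2, 0.3]])
```

The pictures show the sealer facing the robot, with the dial at top-view pixel (330,207), the rocker at about (271,202), the tape roll in front, the bottle to the left and the jar to the right. The triangulated heights are plausible. Next I'll close the gripper and look from nearby.

```bash
python3 - <<'E'
from rig import ctrl
from h import *
E=np.array(ctrl.camera_params("wrist")["extrinsics"]); T=np.eye(4);T[:3,:3]=ctrl.get_ee_rot();T[:3,3]=ctrl.get_tcp_pos()
C=E@T; np.save("camT.npy",C)   # tcp->cam
print(np.round(T,3)); print("cam in tcp",np.round(np.linalg.inv(C),3))
a=np.radians(15)
n=np.array([-np.sin(a),0,np.cos(a)])
# candidate: tool z=-n, tool y along world +-y
mid=np.array([.575,.085,.08])
for sgn in (1,-1):
    y=np.array([0,sgn,0.]); R=np.c_[np.cross(y,-n),y,-n]
    Cw=R@np.linalg.inv(C)[:3,:3]; v=-Cw[:,2]
    camp=mid-v*0.27/abs(v[2])*1; pos=camp-R@np.linalg.inv(C)[:3,3]
    q=ctrl.solve_ik(pos,R); print(sgn,np.round(pos,3),np.round(R[:,0],2),None if q is None else np.round(q,2), "tips",np.round(pos-n*.199,3))
E
```

```text
[[-0.925  0.38  -0.     0.209]
 [ 0.38   0.925 -0.     0.509]
 [ 0.    -0.    -1.     0.405]
 [ 0.     0.     0.     1.   ]]
cam in tcp [[ 0.001  0.968  0.252  0.073]
 [ 1.    -0.001 -0.     0.001]
 [ 0.     0.252 -0.968  0.02 ]
 [ 0.     0.     0.     1.   ]]
1 [0.487 0.084 0.388] [-0.97  0.   -0.26] [ 0.1   0.15  1.75 -0.03  0.98 -1.46] tips [0.538 0.084 0.196]
-1 [0.498 0.086 0.35 ] [0.97 0.   0.26] [ 0.1   0.22  1.76 -0.03  0.9   1.69] tips [0.549 0.086 0.158]
```

```bash
python3 - <<'E'
from rig import ctrl
from h import *
a=np.radians(15); n=np.array([-np.sin(a),0,np.cos(a)]); y=np.array([0,1.,0]); R=np.c_[np.cross(y,-n),y,-n]
ctrl.grab(20); ctrl.movep(np.array([.487,.084,.388]),R)
p=ctrl.camera_params("wrist"); im=ctrl.camera("wrist"); np.savez("w1.npz",im=im,**p)
cv2.imwrite("pics/w1.png",im[::-1,::-1,::-1])
for t in ["dial_top","rocker_end","sealer"]:
    for d in ctrl.landmark_of("wrist",t)[:2]:
        print(t,np.round(d["xy"],1),round(d["p"],2),np.round(at_z(p,d["xy"],.085),4))
print(ctrl.get_time_s(),ctrl.get_width(),ctrl.get_force(),np.round(proj(p,[.567,.028,.087]),1))
E
```

```text
dial_top [258.7 198.3] 0.85 [0.5703 0.0287 0.085 ]
rocker_end [393.4 202.7] 0.97 [0.575 0.158 0.085]
4.6 0.0010093690804302527 [-0.11999979 -0.64310635 -0.28472083] [257.2 196.3]
```

View pics/w1.png

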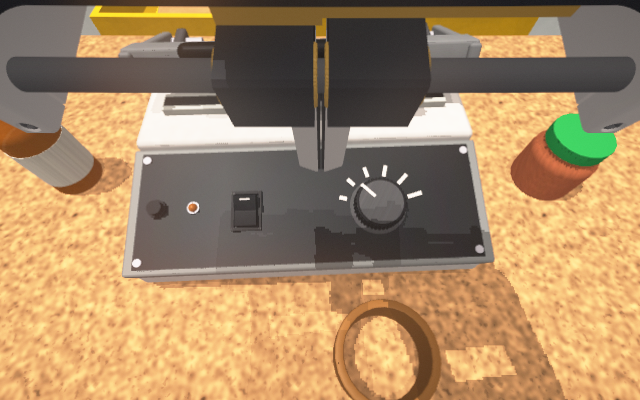

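Shown rotated by 180°: the dial is at (380,201) and its line points 45° left of upslope, at mark 2 (351,182). So the dial is in click 2 and needs two clicks. The rocker is at about (246,205), and the closed fingertips reach over the panel. Next I'll compute the yaw and the fused points.

```bash
python3 - <<'E'
from rig import ctrl
from h import *
s,t,w=[ctrl.camera_params(c) for c in("scene","top","wrist")]
print("dial",tri([(s,[320.2,187.5]),(t,[329.8,207.4]),(w,[258.7,198.3])]))
print("rock",tri([(s,[358.9,200.9]),(t,[271,202.2]),(w,[393.4,202.7])]))
print("rock w+t",tri([(t,[271,202.2]),(w,[393.4,202.7])]))
print("rock w+s",tri([(s,[358.9,200.9]),(w,[393.4,202.7])]))
f=lambda x,y:[639-x,399-y]
bl,br,fl,fr=[at_z(w,f(*q),z) for q,z in [((147,160),.0835),((463,150),.0835),((136,263),.053),((479,249),.053)]]
print(np.round([bl,br,fl,fr],4)); 
for a,b in((bl,br),(fl,fr)): d=a-b; print("yaw",np.arctan2(-d[0],d[1]),np.linalg.norm(d))
print("slope len",np.linalg.norm(bl-fl),np.linalg.norm(br-fr))
E
```

```text
dial (array([0.56784519, 0.02836303, 0.08826237]), [[-0.2, -0.0], [-0.8, -0.2], [-1.1, -0.5]])
rock (array([0.58190182, 0.15571947, 0.07538928]), [[2.7, -0.1], [1.4, 0.1], [-4.9, 1.2]])
rock w+t (array([0.58192473, 0.16007043, 0.07323003]), [[-0.4, 0.1], [-1.0, 0.2]])
rock w+s (array([0.5816415 , 0.15411683, 0.07520992]), [[2.2, -0.2], [-6.5, 0.9]])
[[ 0.6189  0.2648  0.0835]
 [ 0.6323 -0.0643  0.0835]
 [ 0.5193  0.2628  0.053 ]
 [ 0.5339 -0.0701  0.053 ]]
yaw 0.04081812160739721 0.32932631810884433
yaw 0.04356021774556816 0.33323225852418004
slope len 0.1041268969589067 0.1032499411507907
```

```bash
cat >> h.py <<'E'
psi=0.042; A=np.radians(15); c,s_=np.cos(psi),np.sin(psi)
xs=np.array([np.cos(A)*c,np.cos(A)*s_,np.sin(A)]); ys=np.array([-s_,c,0]); n=np.cross(xs,ys)
R=np.c_[-xs,ys,-n]; F=np.c_[xs,ys,n]; D=np.array([.5682,.0285,.0875])
TIP=.199
def tcp(o,base=D): return base+F@np.asarray(o,float)+n*TIP   # tip at offset o (panel axes) from base
def stroke(ctrl,gap0=-.041,y0=-.008,y1=.0085,zt=-.011,want=6.):
    g=lambda:F.T@np.array(ctrl.get_force())
    ctrl.move_l(tcp([gap0,y0,zt]),.08); ctrl.hold(.2); f0=g()
    x=gap0
    while True:
        x+=.0007; ctrl.move_l(tcp([x,y0,zt]),.02); f=g()-f0
        if -f[0]>want or x>gap0+.016: break
    print("contact x",round(x,4),np.round(f,1))
    if -f[0]<2: return None
    for y in np.linspace(y0,y1,8)[1:]:
        x+=np.clip((want+f[0])*.0001,-.0007,.0005)
        ctrl.move_l(tcp([x,y,zt]),.03); f=g()-f0; print(round(y*1e3,1),round(x*1e3,2),np.round(f,1), np.round(F.T@(np.array(ctrl.get_tcp_pos())-tcp([x,y,zt]))*1e3,2))
        if np.abs(f).max()>20: break
    ctrl.move_l(tcp([x-.012,y,zt]),.06); return x
E
python3 - <<'E'
from rig import ctrl
from h import *
print(xs,ys,n)
ctrl.movep(tcp([-.045,-.008,.03]),R)
ctrl.move_l(tcp([-.045,-.008,-.011]),.08); print("f",ctrl.get_force())
print(stroke(ctrl)); print(ctrl.get_time_s())
im=ctrl.camera("wrist"); cv2.imwrite("pics/w2.png",im[::-1,::-1,::-1])
E
```

```text
[0.965074   0.04055696 0.25881905] [-0.04198765  0.99911813  0.        ] [-0.2585908  -0.0108672   0.96592583]
f [-0.13274379 -0.77916649 -0.44670132]
contact x -0.0333 [-8.5 -0.   4.3]
-5.6 -33.55 [-6.2  0.5  3.7] [-0.41  0.1  -0.16]
-3.3 -33.57 [-5.8  1.9  3.2] [-0.34  0.14 -0.13]
-0.9 -33.55 [-5.1  1.2  2. ] [-0.36  0.1  -0.2 ]
1.4 -33.47 [-5.7  1.   3.2] [-0.44  0.11 -0.22]
3.8 -33.44 [-6.3  0.6  3.2] [-0.44  0.11 -0.21]
6.1 -33.47 [-6.1  1.3  2.6] [-0.39  0.12 -0.19]
8.5 -33.47 [-5.7  0.3  1.6] [-0.32  0.1  -0.2 ]
-0.033472753946035834
11.0917
```

View pics/w2.png

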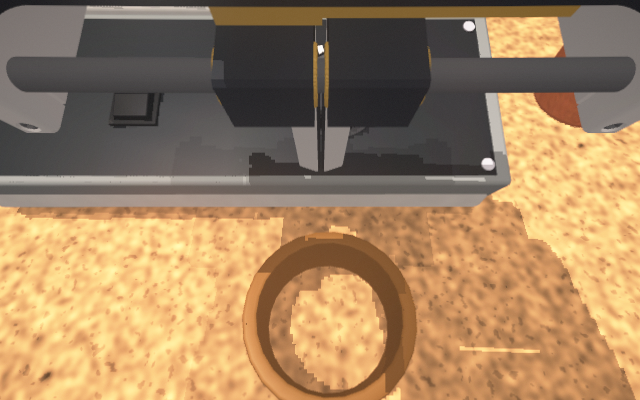

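The contact was at the rim (33.3 − 8 ≈ 25 mm), but the fingers hide the dial and only the sealer's front edge and the tape roll show. I'll back off to see the index line.

```bash
cat >> h.py <<'E'
def look(ctrl,name):
    ctrl.movep(tcp([-.045,.055,.09]),R); ctrl.hold(.2)
    p=ctrl.camera_params("wrist"); im=ctrl.camera("wrist"); f=im[::-1,::-1,::-1]
    u=[639,399]-proj(p,D); r=[639,399]-proj(p,D+F@[.012,.12,-.01]); print("D",u,"rocker",r)
    for t in("dial_top","rocker_end"):
        for d in ctrl.landmark_of("wrist",t)[:1]: print(t,639-d["xy"][0],399-d["xy"][1],round(d["p"],2))
    # panel rectified onto dial-top plane, 4 px/mm, 120 mm square: up = xs, left = ys
    g=np.array([[a,b] for a in(-.06,.06) for b in(-.06,.06)])
    def warp(base,h,half):
        N=480; k=N/(2*half); jj,ii=np.meshgrid(np.arange(N),np.arange(N))
        X=base+((N/2-ii)/k)[...,None]*xs+((N/2-jj)/k)[...,None]*ys+h*n
        E=np.array(p["extrinsics"]); c=X@E[:3,:3].T+E[:3,3]; q=np.stack([c[...,0],-c[...,1]],-1)/-c[...,2:]
        q=q*(1+p["k1"]*(q**2).sum(-1,keepdims=True))
        return cv2.remap(np.ascontiguousarray(im[...,::-1]),(q[...,0]*p["fx"]+p["cx"]).astype(np.float32),(q[...,1]*p["fy"]+p["cy"]).astype(np.float32),cv2.INTER_LINEAR)
    d=warp(D,0,.055); cv2.drawMarker(d,(240,240),(0,0,255),0,12); cv2.circle(d,(240,240),int(.025*240/.055),(0,255,255),1)
    o=np.vstack([cv2.resize(f,(480,300)),np.hstack([cv2.resize(d,(300,300)),cv2.resize(f[80:260,100:280],(180,180)) if 0 else np.zeros((300,180,3),np.uint8)])])
    cv2.imwrite(name,o); return p
E
python3 - <<'E'
from rig import ctrl
from h import *
ctrl.move_l(tcp([-.06,.0085,.05]),.15)
look(ctrl,"pics/w3.png"); print(ctrl.get_time_s())
E
```

```text
D [381.57153764 146.70514398] rocker [252.49699059 139.24918759]
dial_top 382.6 147.8 0.66
rocker_end 242.89999999999998 141.39999999999998 0.74
12.4167
```

View pics/w3.png

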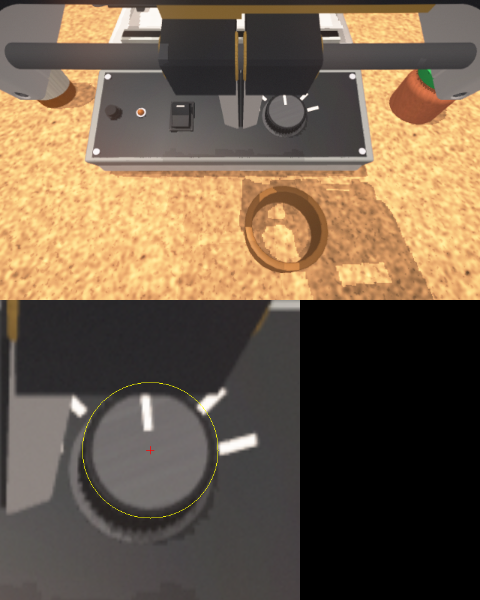

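```bash
cat > rect.py <<'E'
from h import *
def rect(im,p,h,half=.055,N=400,base=D):
    k=N/(2*half); jj,ii=np.meshgrid(np.arange(N),np.arange(N))
    X=base+((N/2-ii)/k)[...,None]*xs+((N/2-jj)/k)[...,None]*ys+h*n
    E=np.array(p["extrinsics"]); c=X@E[:3,:3].T+E[:3,3]; q=np.stack([c[...,0],-c[...,1]],-1)/-c[...,2:]
    q=q*(1+p["k1"]*(q**2).sum(-1,keepdims=True))
    o=cv2.remap(np.ascontiguousarray(im[...,::-1]),(q[...,0]*p["fx"]+p["cx"]).astype(np.float32),(q[...,1]*p["fy"]+p["cy"]).astype(np.float32),cv2.INTER_CUBIC)
    return o
def angles(o,rmin,rmax,half=.055,N=400,thr=150):
    g=o.min(-1); jj,ii=np.meshgrid(np.arange(N),np.arange(N)); k=N/(2*half)
    r=np.hypot(ii-N/2,jj-N/2)/k*1e3
    m=((g>thr)&(r>rmin)&(r<rmax)).astype(np.uint8); nn,L,st,ce=cv2.connectedComponentsWithStats(m)
    for i in range(1,nn):
        if st[i,4]>60: 
            y,x=np.where(L==i); vx,vy,_,_=cv2.fitLine(np.c_[x,y].astype(np.float32),cv2.DIST_L2,0,.01,.01).ravel()
            if vy>0: vx,vy=-vx,-vy
            print("  area",st[i,4],"centroid deg right",round(np.degrees(np.arctan2(ce[i,0]-N/2,N/2-ce[i,1])),1),"r",round(np.hypot(ce[i,0]-N/2,ce[i,1]-N/2)/k*1e3,1),"dir deg",round(np.degrees(np.arctan2(vx,-vy)),1))
def report(im,p,name):
    a=rect(im,p,0);b=rect(im,p,-.019); print("line");angles(a,3,24); print("marks");angles(b,28,50)
    cv2.imwrite(name,np.hstack([a,b])); return np.hstack([a,b])
E
python3 - <<'E'
from rig import ctrl
from h import *
from rect import *
w=np.load("w1.npz"); A_=report(w["im"],{k:w[k] for k in w.files},"pics/r1.png")
ctrl.movep(np.array([.487,.084,.388]),R); ctrl.hold(.2)
p=ctrl.camera_params("wrist"); im=ctrl.camera("wrist"); np.savez("w4.npz",im=im,**p)
B_=report(im,p,"pics/r4.png"); cv2.imwrite("pics/cmp.png",cv2.resize(np.vstack([A_,B_]),(600,600)))
for c in("wrist","top","scene"):
    ctrl.camera(c); print(c,[(np.round(d["xy"],1).tolist(),round(d["p"],2)) for d in ctrl.landmark_of(c,"rocker_end")[:2]])
print(ctrl.get_time_s())
E
```

```text
line
  area 840 centroid deg right -44.0 r 15.8 dir deg -44.9
marks
  area 739 centroid deg right 15.0 r 38.6 dir deg 13.8
  area 662 centroid deg right -14.5 r 37.8 dir deg -14.6
  area 839 centroid deg right 44.4 r 39.2 dir deg 44.3
  area 595 centroid deg right -44.1 r 36.9 dir deg -42.7
  area 959 centroid deg right 74.1 r 39.9 dir deg 74.6
  area 515 centroid deg right -74.0 r 35.8 dir deg -74.4
line
  area 779 centroid deg right -4.9 r 15.7 dir deg -5.3
marks
  area 737 centroid deg right 15.0 r 38.7 dir deg 14.8
  area 667 centroid deg right -14.5 r 37.8 dir deg -14.1
  area 802 centroid deg right 44.5 r 39.4 dir deg 44.3
  area 185 centroid deg right 3.0 r 29.9 dir deg -38.7
  area 586 centroid deg right -44.1 r 36.9 dir deg -43.8
  area 935 centroid deg right 74.1 r 39.7 dir deg 75.3
  area 516 centroid deg right -74.0 r 35.9 dir deg -72.9
wrist [([391.6, 205.5], 0.67)]
top [([271.5, 205.9], 0.57)]
scene [([360.7, 199.7], 0.74)]
13.2917
```

View pics/cmp.png

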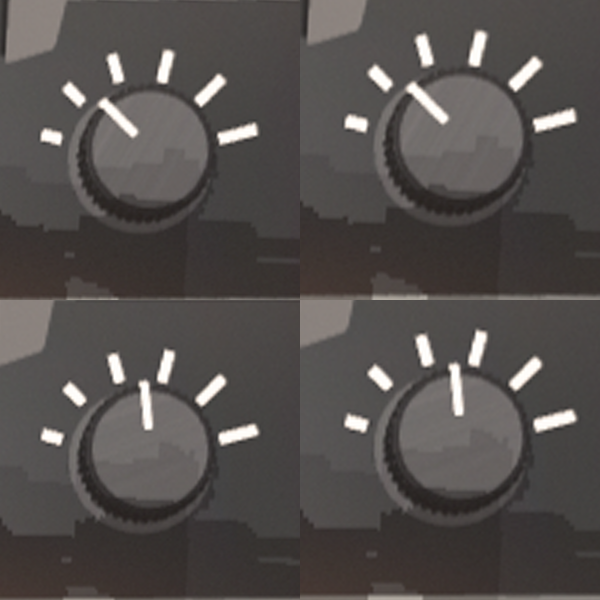

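Bottom row (now): the line is at −5°, between mark 3 (−15°) and mark 4 (+15°), and it isn't moving. The rectified marks agree with the spec to about 1°. It needs another 20° or so, which is about 8.5 mm along the rim.

```bash
python3 - <<'E'
from rig import ctrl
from h import *
from rect import *
ctrl.movep(tcp([-.045,-.0043,.03]),R)
print(stroke(ctrl,gap0=-.0365,y0=-.0043,y1=.0043))
ctrl.move_l(tcp([-.06,.0043,.03]),.2)
ctrl.movep(np.array([.487,.084,.388]),R); ctrl.hold(.2)
p=ctrl.camera_params("wrist"); im=ctrl.camera("wrist"); np.savez("w5.npz",im=im,**p)
report(im,p,"pics/r5.png"); print(ctrl.get_time_s())
# rocker: rectify at panel face around wrist estimate
base=D+F@[.012,.129,-.019]; print(base)
cv2.imwrite("pics/rk.png",np.hstack([rect(im,p,h,half=.03,base=base) for h in(.003,.012)]))
E
```

```text
contact x -0.033 [-7.7  1.1  5.2]
-3.1 -33.17 [-7.5  0.2  3.8] [-0.55  0.09 -0.22]
-1.8 -33.32 [-6.  -0.1  2. ] [-0.46  0.08 -0.2 ]
-0.6 -33.32 [-5.3  0.1  2.7] [-0.48  0.06 -0.26]
0.6 -33.25 [-6.  -0.5  2.8] [-0.51  0.05 -0.25]
1.8 -33.25 [-6.7 -0.3  3. ] [-0.53  0.07 -0.25]
3.1 -33.32 [-6.9  0.1  2.2] [-0.51  0.08 -0.26]
4.3 -33.41 [-5.6  0.6  1.7] [-0.47  0.08 -0.26]
-0.033408435943882264
line
  area 779 centroid deg right 14.5 r 15.7 dir deg 14.9
marks
  area 957 centroid deg right 15.9 r 36.7 dir deg 5.4
  area 655 centroid deg right -14.5 r 37.8 dir deg -14.5
  area 852 centroid deg right 44.5 r 39.4 dir deg 45.2
  area 612 centroid deg right -44.0 r 36.9 dir deg -43.3
  area 936 centroid deg right 74.0 r 39.7 dir deg 74.7
  area 514 centroid deg right -74.0 r 35.8 dir deg -73.2
19.1917
[0.57927771 0.1580794  0.07225324]
```

View pics/rk.png

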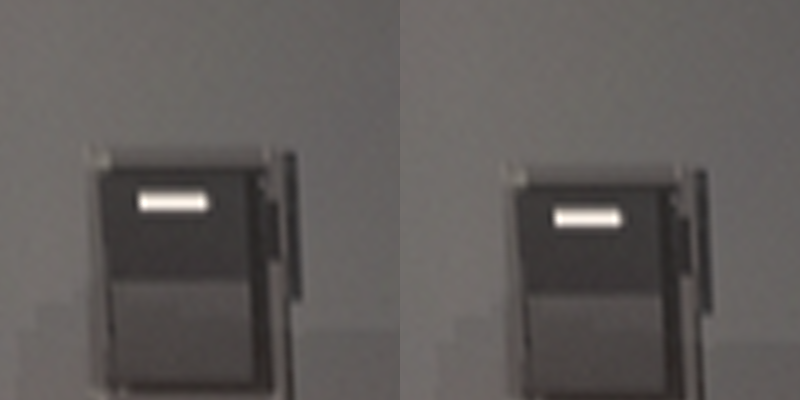

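The dial line is at 14.5–14.9°, so it sits on mark 4 (+15°). The rocker crop shows the raised end: its upper rim is at (518–660, 186) in the right half, 21 mm wide. That puts rocker_end about 1.1 mm upslope and 1.6 mm left of my base point. Next I'll press it.

```bash
python3 - <<'E'
from rig import ctrl
from h import *
from rect import *
K=D+F@np.array([.0128,.1306,-.007]); print("rocker_end",K)
g=lambda:F.T@np.array(ctrl.get_force())
ctrl.movep(tcp([-.0035,0,.03],K),R); ctrl.move_l(tcp([-.0035,0,.005],K),.1); ctrl.hold(.2); f0=g()
for z in np.arange(.004,-.0081,-.001):
    ctrl.move_l(tcp([-.0035,0,z],K),.03); f=g()-f0; print(round(z*1e3,1),np.round(f,1))
    if f[2]>25 or abs(f[:2]).max()>15: break
ctrl.move_l(tcp([-.0035,0,.04],K),.15)
ctrl.movep(np.array([.487,.084,.388]),R); ctrl.hold(.2)
p=ctrl.camera_params("wrist"); im=ctrl.camera("wrist"); np.savez("w6.npz",im=im,**p)
report(im,p,"pics/r6.png"); print(ctrl.get_time_s())
cv2.imwrite("pics/end.png",np.hstack([rect(im,p,.012,half=.03,base=K-.012*n),rect(im,p,0)]))
E
```

```text
rocker_end [0.5768795  0.15958003 0.0840514 ]
4.0 [-0.  -0.3  0.2]
3.0 [ 0.  -1.1 -0.3]
2.0 [ 0.2 -0.6  0.2]
1.0 [ 0.5  0.3 -0.7]
0.0 [ 0.2 -0.5 -0.6]
-1.0 [-0.4 -0.9 -0.3]
-2.0 [-0.9 -0.2  3.6]
-3.0 [ 2.5 -0.5  2.2]
-4.0 [0.8 0.2 0.1]
-5.0 [-0.5 -0.4 -0.6]
-6.0 [-1.1 -0.6  3. ]
-7.0 [-4.  -1.4 13.1]
-8.0 [-8.7 -2.6 24. ]
line
  area 784 centroid deg right 14.4 r 15.7 dir deg 14.8
marks
  area 958 centroid deg right 15.9 r 36.6 dir deg 5.4
  area 662 centroid deg right -14.5 r 37.8 dir deg -14.4
  area 845 centroid deg right 44.5 r 39.3 dir deg 44.5
  area 591 centroid deg right -44.1 r 37.1 dir deg -43.1
  area 948 centroid deg right 74.1 r 39.6 dir deg 74.3
  area 518 centroid deg right -74.0 r 35.9 dir deg -74.1
24.8
```

View pics/end.png

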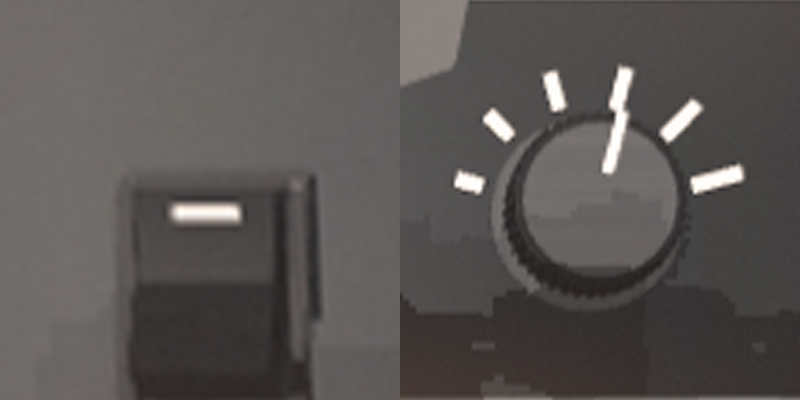

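The rocker's shading has swapped and its upper end is down. The press force showed the snap-through, then the end stop. The dial line meets mark 4. I'll retreat, check the bystanders and hand in.

```bash
python3 - <<'E'
from rig import ctrl
from h import *
ctrl.move_l(np.array([.40,.084,.44]),.2,rot=R); ctrl.hold(.3)
s,t=ctrl.camera_params("scene"),ctrl.camera_params("top"); ctrl.camera("scene"); ctrl.camera("top")
for o in("sauce_bottle","paste_jar","tape_roll"):
    a,b=ctrl.landmark_of("scene",o),ctrl.landmark_of("top",o)
    print(o,[(np.round(d[0]["xy"],1).tolist(),round(d[0]["p"],2)) for d in(a,b) if d])
print(ctrl.get_force(),np.abs(ctrl.get_joint_velocities()).max(),ctrl.get_time_s())
ctrl.job_done()
E
```

```text
sauce_bottle [([439.7, 247.2], 0.89), ([177.2, 177.7], 0.68)]
paste_jar [([244.2, 216.4], 0.87), ([421.6, 170.7], 0.57)]
tape_roll [([323.9, 174.8], 0.71), ([331.1, 259.8], 0.89)]
[ 0.44083024 -0.22975418  0.1428478 ] 0.0014732584885199902 26.1583
the job is handed in; nothing more can be done
```

The dial is at mark 4, the sealer is switched on, and the job is handed in at about 26 s of the 48 s allowed. I stroked the front of the dial's rim with the closed fingertips at about 6 N, from mark 2 to mark 4, in two strokes. Then I pressed the raised end of the rocker down.

**Last checks**
- **Dial:** the line measured 14.4–14.8° right of upslope, against 15° for mark 4, and it was unchanged after the rocker press.
- **Rocker:** the force showed it snap over and then reach its stop, at up to 24 N. The picture shows the upper end down.
- **Bystanders:** the bottle, jar and tape roll were found within 1–5 pixels of where they started, which is within the networks' scatter.
- **Robot:** it ended well clear of the machine, with no contact force beyond the sensor's noise.

**What did not go as expected**
- After the first stroke the dial rested about 10° past mark 3 and did not snap back to that click. I measured how far it still had to go and made the second stroke to match. The picture shows the line on mark 4, but I could not confirm separately that the ball is seated.
- The sideways force readings during the strokes stayed near zero and did not show the turning force I expected. I relied on the pictures for the dial's angle.
- The sealing arm's position was not measured. The gripper stayed clear of it by the planned geometry, and no unexpected force showed.

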